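Switch on the sieve shaker and start a run

TASK

Start the sieve shaker from its control console using only the fingertips: first tip the black rocker switch fully over to its white-striped end, then push the blue square key fully in so that it stays in, then press the round green button fully down, keep it down for about a second and let it go. Work the controls in that order only, do not press the red stop button, and leave the weight, tin, sieve and brush where they are.

Things in the scene. Friction and masses are not known exactly. Their poses are not given: they have to be found in the camera images.
- console: Grey control console bolted to the bench, 170 mm deep (its x), 340 wide (its y), 55 high. Origin: centre of its underside. Place and yaw (up to 0.35 rad) vary. Its four controls, turned with it, sit on the flat top in a row along its y, 30 mm nearer the robot than its centre (x = -30), 70 mm apart (y = +-35, +-105); which control is in which place varies.
- rocker_pivot (a point): Pivot of the black rocker switch, 14 mm above the console's top, in the middle of its paddle. The paddle is 64 mm long (along the console's x), 28 mm wide and 8 mm thick; the pivot lies half-way through the thickness.
- rocker_on_end (a point): Point on the upper face of the rocker paddle in the middle of the white stripe on its far (console +x) end, 24 mm from the pivot; moves with the paddle. Push down here to switch on.
- rocker (a joint): Rocker angle (rad): about -0.2 to -0.17 at the start = off, white-striped end up; +0.2 = fully on, striped end down against its stop (the striped point goes down about 9.5 mm in all). It stays where it is left. About 3 N at the white stripe moves it.
- blue_top (a point): Centre of the top face of the blue square key, 30 x 30 mm, in a 42 mm square black frame 5 mm high. The top stands 15 mm above the console's top when out and 8 mm when fully in.
- blue_key (a joint): How far the blue key is pushed in (m): 0 to 0.0005 at the start = out, 0.007 = fully in. No spring: about 3 N moves it, and it stays where it is left.
- green_top (a point): Centre of the top face of the round green button, 32 mm in diameter, in an aluminium collar 44 mm in diameter and 6 mm high. The top stands 15 mm above the console's top when released, 9 mm when fully down.
- green_button (a joint): How far the green button is pressed (m): 0 = released, 0.006 = fully down. Spring: begins to move at 1.5 N, fully down at 5 N, and springs back when let go.
- red_top (a point): Centre of the top of the red mushroom-shaped stop button, 38 mm in diameter, 24 mm above the console's top, on a yellow disc. Not to be pressed.
- red_button (a joint): How far the red stop button is pressed (m): 0 = released, 0.006 = fully down; sprung, 1.5 to 5 N.
- weight_mid (a point): Centre of a loose brass weight with a knob, 32 mm in diameter, 34 mm high, standing on the console's top behind the row of controls. Leave alone.
- tin_mid (a point): Centre of a loose aluminium sample tin, 64 mm in diameter, 45 mm high, on the bench in front of the console (robot's side). Leave alone.
- sieve_mid (a point): Centre of a loose round steel sieve, 100 mm in diameter, 45 mm high, on the bench to the right of the console. Leave alone.
- brush_mid (a point): Near the middle of a loose wooden sieve brush, 182 mm long, 30 mm wide, 24 mm high, lying on the bench to the left of the console. Leave alone.

How it is judged:
On the way, in this order (a step that is already met when the one before it is completed fails the run):
1. the rocker is tipped over to its white-striped end (beyond 0.15 rad) (value of joint rocker above 0.15 rad), for 0.1 s.
2. the blue key is pushed in (beyond 5.5 mm of 7) (value of joint blue_key above 0.0055 m and value of joint rocker above 0.15 rad), for 0.1 s.
3. the green button is held down (beyond 4.5 mm of 6) for at least 0.6 s (all of step 2 and value of joint green_button above 0.0045 m), for 0.6 s.
At the end, for the whole second after the job is handed in: The rocker is on (beyond 0.15 rad), the blue key is in (beyond 5.5 mm), the green and red buttons are released (under 1 mm), and the weight, tin, sieve and brush are within 15 mm of where they started (all of step 2 and value of joint each of green_button, red_button below 0.001 m and distance of each of weight_mid, tin_mid, sieve_mid, brush_mid from where it was at the start of the episode below 0.015 m); the robot touches nothing.
It fails at once if the blue key is pushed (over 2.5 mm) before the rocker is on (value of joint blue_key above 0.0025 m and value of joint rocker below 0.12 rad).
It fails at once if the green button is pressed (over 2.5 mm) before the rocker is on and the blue key is in (value of joint green_button above 0.0025 m and (value of joint rocker below 0.12 rad or value of joint blue_key below 0.0045 m)).
It fails at once if the red stop button is pressed (over 2 mm) (value of joint red_button above 0.002 m).
It fails at once if the weight, tin, sieve or brush is lifted, carried or pushed away (over 15 mm) (distance of any of weight_mid, tin_mid, sieve_mid, brush_mid from where it was at the start of the episode above 0.015 m).
It also fails if it takes over 42 s, if anything falls off the work surface, if the arm or the gripper's body presses on something with over 40 N, if the wrist force passes 120 N, or if a joint passes its speed limit or range.

ROBOT

A 7-joint arm with a two-finger parallel gripper is mounted at the origin on the work surface. World frame = base frame: x ahead of the robot, y to its left, z up, the work surface at z = 0. Lengths are in m, angles in rad, forces in N, time in s.
With the tool pointing down it reaches from about 0.4 to 0.85 m from the base axis. Payload 10.4 kg.
Tool frame: the origin (TCP) lies between the finger pads; the fingertips stand ahead of it and the grasp point (between the pads) lies 3 mm ahead of it (r.tips_ahead is the z of the fingertips in the tool frame, in m); z points along the fingers, y is the line along which they close (so a half turn about z gives the same grasp; the last joint's range is limited). The gripper opens to 87 mm and grips with 3 to 60 N. Pads are 19 mm wide; open, the fingers measure 117 mm over their backs; the gripper's body (75 mm by 190 mm) begins 51 mm behind the grasp point.
Start: joints at [1.169, 0.332, -0.065, 1.46, 0.022, 1.35, -0.088], TCP at [0.231, -0.581, 0.245] pointing down, gripper open.
Joint ranges: [-2.6, 2.6], [-0.5, 2.12], [-1.47, 1.34], [0.16, 2.42], [-1.27, 4.41], [0.06, 2.06], [-2.6, 2.6]. Speed limits (rad/s): [2.22, 2.22, 2.79, 2.79, 3.14, 3.14, 3.14].

INTERFACE

Orientations are given as a unit quaternion [x, y, z, w].
In Python, from bench import telemetry, camera, get_calibration, r gives the robot as it stands.
- The arm moves only by the tool drive_tool, never from a script. Its argument "series" is one flat list of numbers, 7 for each row, row after row: the turn, a rotation vector about the tool's x, y, z in units of 5 degrees (1.0 is 5 degrees), then the shift along the tool's x, y, z in units of 40 mm (1.0 is 40 mm), then the opening, from -1 (shut) to 1 (fully open). A call has 1 to 10 rows; each row is the pose to reach, as a shift and turn from the pose commanded when the call began, along the tool's axes at that moment; what a row does not reach only later rows make up. A row lasts 1/12 s, in which the tool goes at most 41.7 mm and 7.16 degrees, less where a joint would pass 70% of its speed; a pose out of reach is approached as far as the arm can. A call with a gripper value outside its range is refused whole. The fingers move at their own pace and stop on an object; "grip_force" is the grip in N (left out, the last holds). Time passes only in rows, so rows that repeat a pose let the fingers close. It gives the time, the measured TCP pose, the force, the opening and the grip force at its end, in the units of the state.
- telemetry.read_state(): the state, without advancing time (a new reading comes with each control period).
- camera(name): name is "scene" or "side" or "wrist"; returns the picture (480x640x3 uint8, red, green, blue); there is no depth.
- get_calibration(name): a dict with "fovy" (degrees; the focal length in pixels is half the picture's height over the tangent of half this angle, whatever the lens; pixels are square), "cx", "cy" (the principal point, pixels), "xyz" and "rotation" of the camera in the world. Camera axes: x right, y up, looking along -z (the intrinsics and any distortion apply to the point x, -y, -z); pixel columns grow to the right and rows downward; lengths in m; the calibration is good to about 2 mm. A picture is of the moment at which its call begins: read the wrist's pose just before it. get_calibration takes no time and is no camera call; for the wrist camera it gives the pose at the moment of the call.
- r.close_job(): hands the job in; it is judged then, once.
The state is a dict: "time": time; "joint_positions": joint angles; "joint_vel": joint speeds; "joint_torque": joint torques, N m; "ee_pos": TCP position; "eef_rot": TCP orientation; "ft_force": force on the tool from outside, world axes, zero at the start; "torque": the same for the moment, N m; "width": finger opening in m; "grip_force": force on a finger pad.
Only numpy, scipy, OpenCV 4.12 (cv2) and the standard library are available. Lean on these libraries where they do the work, as an engineer would, in place of code of your own. Each camera call takes 0.05 s, during which the arm holds its last target. There are 200 camera calls.

## Working session

There is one attempt and no reset: what is moved stays moved. The work goes in short steps, Python scripts to look and compute and a tool call to move; the robot and the scene stay as the last step left them, time stands still between calls to the robot, and variables do not carry over. Pictures are saved under pics/ and viewed, at most 10 in all, crops included, and the job is handed in when it is done.

Besides the shell and the picture viewer there is one more tool, called after "Emit:" as name(argument=value, ...) on one line, values as JSON. drive_tool: Moves the arm, as the interface text tells. Its arguments: {"type":"object","properties":{"series":{"type":"array"},"grip_force":{"type":"number"}},"required":["series"]}

```bash
mkdir -p pics; ls; python3 - <<'E'
from bench import telemetry, camera, get_calibration, r
import cv2
for n in ("scene","side"):
    cv2.imwrite(f"pics/{n}0.png",camera(n)[:,:,::-1]); print(n,get_calibration(n))
print(get_calibration("wrist"),r.tips_ahead,telemetry.read_state())
E
```

```text
pics
scene {'fovy': 53.70347362856484, 'cx': 316.19308396995064, 'cy': 237.50365290421448, 'xyz': array([1.16615949, 0.44668462, 0.67328663]), 'rotation': array([0.1865015 , 0.37765011, 0.80491184, 0.41798865])}
side {'fovy': 53.942770936119345, 'cx': 319.07360856181305, 'cy': 237.33617506511274, 'xyz': array([0.35486895, 0.65331938, 0.57327825]), 'rotation': array([-0.07760459,  0.44310956,  0.88090885, -0.14707496])}
{'fovy': 70.23864793205212, 'cx': 315.81323606782826, 'cy': 242.20136755676586, 'xyz': array([ 0.30091613, -0.55330502,  0.38392995]), 'rotation': array([-0.11453707,  0.07848832, -0.55631087,  0.8192918 ])} 0.022 {'time': 0.1, 'joint_positions': array([ 1.16939443,  0.33281924, -0.06471461,  1.46084172,  0.02160728,
        1.34990039, -0.08850616]), 'joint_vel': array([-0.0002208 , -0.00222793,  0.00142717, -0.00386407, -0.00154577,
        0.00077934, -0.00119117]), 'joint_torque': array([ 1.55733109e-03, -6.24542856e+01,  2.49670947e-02, -3.90714884e+01,
       -6.13512495e-02,  3.65955848e-02,  9.13859435e-05]), 'ee_pos': array([ 0.23101803, -0.58040023,  0.24383438]), 'eef_rot': array([ 9.82114348e-01,  1.88284365e-01, -1.48726297e-04, -6.18820726e-04]), 'ft_force': array([ 0.13378768,  0.11972851, -0.07308139]), 'torque': array([-0.01461086, -0.03900789, -0.00850891]), 'grip_force': 0.0, 'width': 0.08707539759809475}
```

View pics/scene0.png

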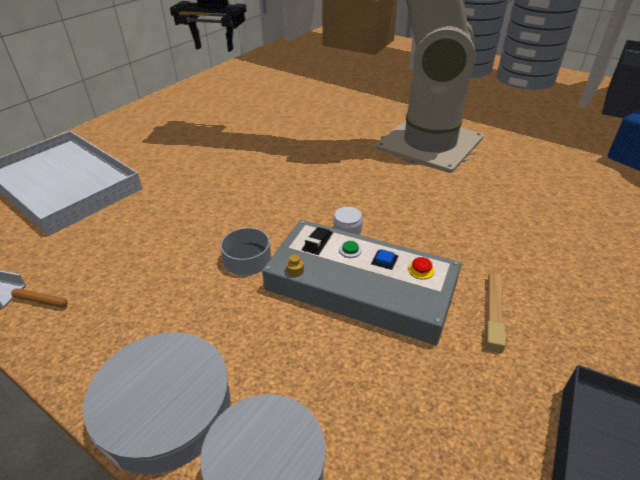

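View pics/side0.png

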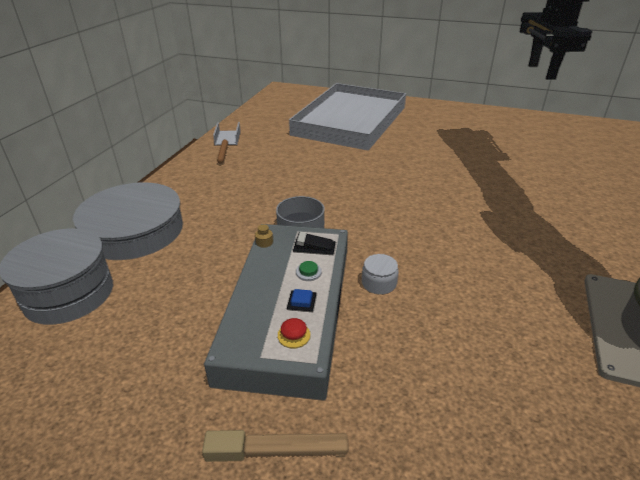

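Both views show the order from the console's −y end: rocker, green, blue, red. In the scene view they sit at about (318,240), (350,247), (385,258) and (422,266). The weight is behind the rocker. The tin is in front of the console, the sieve to the right and the brush to the left.

```bash
cat > h.py <<'E'
import numpy as np, cv2
from scipy.spatial.transform import Rotation as R
def ray(c,u,v):
    f=240/np.tan(np.radians(c["fovy"])/2)
    d=R.from_quat(c["rotation"]).apply([(u-c["cx"])/f,-(v-c["cy"])/f,-1]); return np.array(c["xyz"]),d/np.linalg.norm(d)
def plane(c,u,v,z):
    o,d=ray(c,u,v); return o+d*(z-o[2])/d[2]
def blob(m):
    n,l,s,ce=cv2.connectedComponentsWithStats(m.astype(np.uint8)); i=1+np.argmax(s[1:,4]); return ce[i],s[i]
def masks(im):
    h=cv2.cvtColor(im,cv2.COLOR_RGB2HSV); H,S,V=cv2.split(h)
    yy,xx=np.mgrid[:480,:640]; roi=(xx>220)&(xx<480)&(yy>210)&(yy<380)
    return {"green":roi&(H>45)&(H<85)&(S>120)&(V>60),"blue":roi&(H>100)&(H<130)&(S>150)&(V>140),"red":roi&((H<5)|(H>174))&(S>180)&(V>100)}
E
python3 - <<'E'
from h import *
from bench import get_calibration
for n in ("scene","side"):
    im=cv2.imread(f"pics/{n}0.png")[:,:,::-1].copy(); c=get_calibration(n)
    for k,m in masks(im).items():
        ce,s=blob(m); print(n,k,ce.round(1),s,plane(c,*ce,{"green":.070,"blue":.070,"red":.074}[k]).round(4))
    x,y={"scene":(255,210),"side":(200,210)}[n]
    cr=cv2.resize(im[y:y+180,x:x+220],None,fx=3.2,fy=3.2,interpolation=cv2.INTER_CUBIC)
    cv2.imwrite(f"pics/{n}0c.png",cr[:,:,::-1])
E
```

```text
scene green [350.  246.7] [343 241  15  12 145] [0.5757 0.0937 0.07  ]
scene blue [385.1 255.4] [377 250  17  12 140] [0.5592 0.1612 0.07  ]
scene red [421.8 264.3] [413 258  19  14 212] [0.5467 0.23   0.074 ]
side green [308.3 267.8] [300 261  17  14 190] [0.5699 0.0979 0.07  ]
side blue [301.2 295.5] [293 290  17  12 140] [0.5573 0.1633 0.07  ]
side red [293.2 328. ] [281 319  25  20 382] [0.543  0.2327 0.074 ]
```

View pics/scene0c.png

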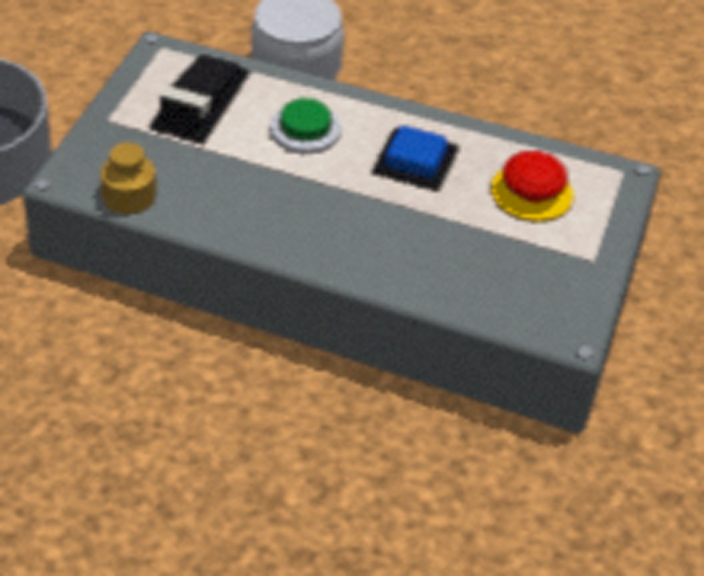

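View pics/side0c.png

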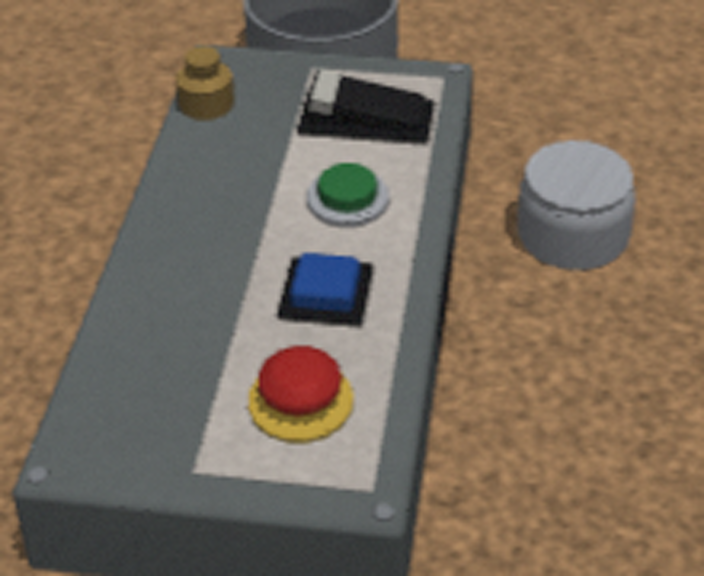

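The crops confirm the layout: the stripe is at about scene (313,242) and side (302,239). I'm moving to hover above the stripe with the fingers shut and the tool's x along the console's x.

Emit:
drive_tool(series=[0, 0, 2, 14.5, -10.7, 2, -1, 0, 0, 2, 14.5, -10.7, 2, -1, 0, 0, 2, 14.5, -10.7, 2, -1, 0, 0, 2, 14.5, -10.7, 2, -1, 0, 0, 2, 14.5, -10.7, 2, -1, 0, 0, 2, 14.5, -10.7, 2, -1, 0, 0, 2, 14.5, -10.7, 2, -1, 0, 0, 2, 14.5, -10.7, 2, -1, 0, 0, 2, 14.5, -10.7, 2, -1, 0, 0, 2, 14.5, -10.7, 2, -1], grip_force=10)

```text
time: 0.93
ee_pos: [0.4503, -0.2271, 0.1983]
eef_rot: [0.995, 0.102, -0.0, 0.0]
ft_force: [0.6, -0.8, 0.6]
width: 0.0284
grip_force: 0.0
```

```bash
cat >> h.py <<'E'
def go(target,z):
    "shift in tool units to world point target at TCP height z; turn about tool z to console yaw"
    from bench import telemetry
    s=telemetry.read_state(); T=R.from_quat(s["eef_rot"])
    d=T.inv().apply(np.array([*target[:2],z])-s["ee_pos"])/.04
    x=T.apply([1,0,0]); print("t",round(s["time"],2),"pos",s["ee_pos"].round(4),"F",s["ft_force"].round(1),"w",round(s["width"],4),"toolyaw",round(np.arctan2(x[1],x[0]),3),"z",T.apply([0,0,1]).round(3),"shift",d.round(2))
E
python3 - <<'E'
from h import *
from bench import get_calibration
for n,p in (("scene",(313,242)),("side",(301.6,238.8))): print(plane(get_calibration(n),*p,.077).round(4))
go((.611,.032),.16)
E
```

```text
[0.6113 0.0316 0.077 ]
[0.6053 0.0354 0.077 ]
t 0.93 pos [ 0.4503 -0.2271  0.1983] F [ 0.6 -0.8  0.6] w 0.0284 toolyaw 0.204 z [-0. -0. -1.] shift [ 5.25 -5.53  0.96]
```

Emit:
drive_tool(series=[0, 0, 0, 5.0, -5.2, 0.9, -1, 0, 0, 0, 5.0, -5.2, 0.9, -1, 0, 0, 0, 5.0, -5.2, 0.9, -1, 0, 0, 0, 5.0, -5.2, 0.9, -1, 0, 0, 0, 5.0, -5.2, 0.9, -1, 0, 0, 0, 5.0, -5.2, 0.9, -1, 0, 0, 0, 5.0, -5.2, 0.9, -1, 0, 0, 0, 5.0, -5.2, 0.9, -1, 0, 0, 0, 5.0, -5.2, 0.9, -1, 0, 0, 0, 5.0, -5.2, 0.9, -1])

```text
time: 1.77
ee_pos: [0.6032, 0.0148, 0.162]
eef_rot: [0.995, 0.102, -0.001, 0.0]
ft_force: [0.8, -0.3, -0.2]
width: 0.0004
grip_force: 0.0
```

```bash
python3 - <<'E'
from h import *
from bench import get_calibration,camera
c=get_calibration("wrist"); im=camera("wrist"); cv2.imwrite("pics/w1.png",im[:,:,::-1])
h=cv2.cvtColor(im,cv2.COLOR_RGB2HSV); H,S,V=cv2.split(h)
for k,m,z in (("green",(H>45)&(H<85)&(S>120)&(V>60),.070),("blue",(H>100)&(H<130)&(S>150)&(V>140),.070),("red",((H<5)|(H>174))&(S>180)&(V>100),.074)):
    ce,s=blob(m); print(k,ce.round(1),s,plane(c,*ce,z).round(4))
print(c)
go((.609,.032),.16)
E
```

```text
green [205.  269.5] [ 184  250   43   38 1273] [0.5753 0.0904 0.07  ]
blue [108.7 271.2] [  87  253   44   38 1449] [0.5599 0.1586 0.07  ]
red [ 15.6 269. ] [   0  249   37   42 1161] [0.5503 0.2213 0.074 ]
{'fovy': 70.23864793205212, 'cx': 315.81323606782826, 'cy': 242.20136755676586, 'xyz': array([0.67689077, 0.02957347, 0.30202005]), 'rotation': array([-0.10822956,  0.08785279, -0.62563412,  0.7675612 ])}
t 1.82 pos [0.6031 0.0138 0.1623] F [0.1 0.1 0.1] w 0.0003 toolyaw 0.203 z [-0.001 -0.001 -1.   ] shift [ 0.24 -0.42  0.06]
```

View pics/w1.png

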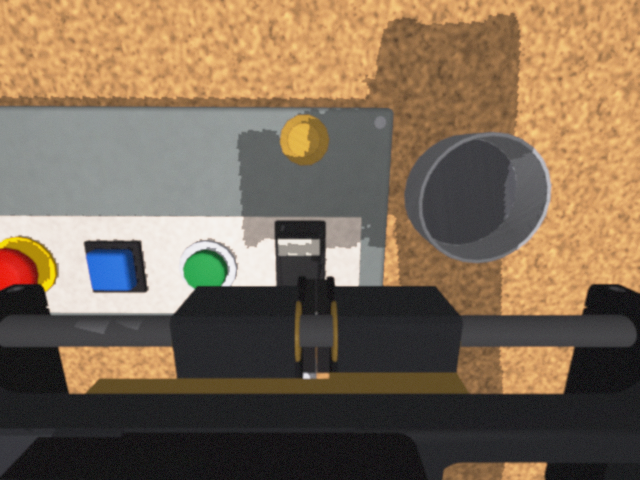

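The wrist view agrees: the stripe is at about (300,247), just ahead of the shut fingers, and the weight at (303,138) is clear of them. Next I'll centre over the stripe and come down to just above it.

Emit:
drive_tool(series=[0, 0, 0, 0.26, -0.38, 0.3, -1, 0, 0, 0, 0.26, -0.38, 0.6, -1, 0, 0, 0, 0.26, -0.38, 1.0, -1, 0, 0, 0, 0.26, -0.38, 1.3, -1, 0, 0, 0, 0.26, -0.38, 1.4, -1, 0, 0, 0, 0.26, -0.38, 1.4, -1, 0, 0, 0, 0.26, -0.38, 1.4, -1])

```text
time: 2.4
ee_pos: [0.6105, 0.0315, 0.1068]
eef_rot: [0.995, 0.102, -0.0, 0.0]
ft_force: [0.1, 0.2, 0.1]
width: 0.0009
grip_force: 0.0
```

```bash
python3 - <<'E'
from h import *
from bench import get_calibration,camera
print(plane(get_calibration("wrist"),0,0,.07)*0)
cv2.imwrite("pics/s2.png",cv2.resize(camera("side")[200:290,230:400],None,fx=4,fy=4,interpolation=cv2.INTER_CUBIC)[:,:,::-1])
go((.610,.031),.0905)
E
```

```text
[0. 0. 0.]
t 2.45 pos [0.6109 0.0318 0.1073] F [0.6 0.2 0.4] w 0.0004 toolyaw 0.204 z [ 0.001 -0.    -1.   ] shift [-0.03  0.02  0.42]
```

View pics/s2.png

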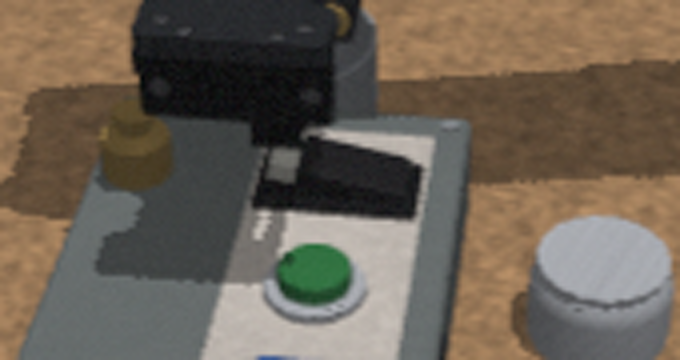

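The side view shows the fingertips directly over the white stripe at crop (283,163). Pressing now.

Emit:
drive_tool(series=[0, 0, 0, 0, 0, 0.1, -1, 0, 0, 0, 0, 0, 0.2, -1, 0, 0, 0, 0, 0, 0.25, -1, 0, 0, 0, 0, 0, 0.3, -1, 0, 0, 0, 0, 0, 0.35, -1, 0, 0, 0, 0, 0, 0.4, -1, 0, 0, 0, 0, 0, 0.42, -1, 0, 0, 0, 0, 0, 0.42, -1, 0, 0, 0, 0, 0, 0.42, -1])

```text
time: 3.2
ee_pos: [0.6119, 0.0324, 0.0916]
eef_rot: [0.995, 0.102, 0.002, 0.0]
ft_force: [1.0, 0.5, 12.4]
width: 0.0005
grip_force: 6.2
```

12 N at the predicted end height means the rocker is at its stop. I'll push 2 mm further, then lift.

Emit:
drive_tool(series=[0, 0, 0, 0, 0, 0.05, -1, 0, 0, 0, 0, 0, 0.05, -1, 0, 0, 0, 0, 0, 0.05, -1, 0, 0, 0, 0, 0, -0.4, -1, 0, 0, 0, 0, 0, -1.0, -1, 0, 0, 0, 0, 0, -1.5, -1, 0, 0, 0, 0, 0, -1.5, -1, 0, 0, 0, 0, 0, -1.5, -1])

```text
time: 3.87
ee_pos: [0.6107, 0.0322, 0.1504]
eef_rot: [0.995, 0.102, 0.0, 0.0]
ft_force: [0.0, -0.6, -0.5]
width: 0.0004
grip_force: 0.0
```

```bash
python3 - <<'E'
from h import *
from bench import camera
a=camera("side")[200:300,230:400]; b=camera("scene")[210:310,270:440]
cv2.imwrite("pics/s3.png",cv2.resize(np.vstack([a,b]),None,fx=3,fy=3,interpolation=cv2.INTER_CUBIC)[:,:,::-1])
go((.559,.161),.12)
E
```

```text
t 3.97 pos [0.6098 0.032  0.1486] F [ 0.4  0.8 -1. ] w 0.0005 toolyaw 0.204 z [-0.002 -0.    -1.   ] shift [-0.59 -3.42  0.72]
```

View pics/s3.png

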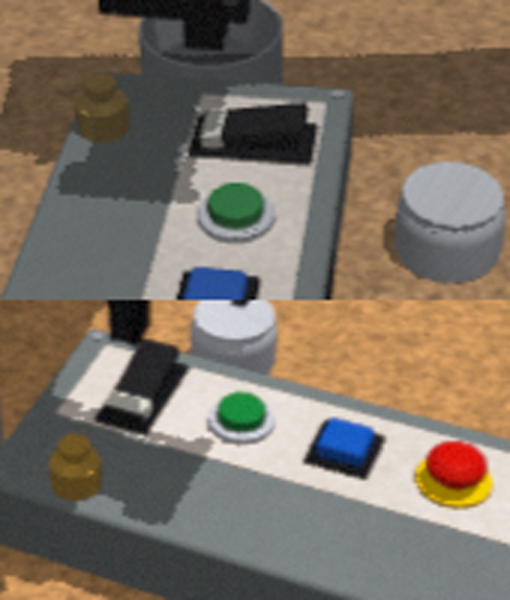

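The rocker is over: its striped end is down in both views. Next, move over the blue key.

Emit:
drive_tool(series=[0, 0, 0, -0.59, -1.0, 0, -1, 0, 0, 0, -0.59, -2.0, 0, -1, 0, 0, 0, -0.59, -3.0, 0, -1, 0, 0, 0, -0.59, -3.42, 0.4, -1, 0, 0, 0, -0.59, -3.42, 0.9, -1, 0, 0, 0, -0.59, -3.42, 1.2, -1, 0, 0, 0, -0.59, -3.42, 1.2, -1, 0, 0, 0, -0.59, -3.42, 1.2, -1])

```text
time: 4.63
ee_pos: [0.5593, 0.16, 0.1007]
eef_rot: [0.995, 0.101, -0.001, 0.0]
ft_force: [1.2, -0.8, 0.4]
width: 0.0004
grip_force: 0.0
```

```bash
python3 - <<'E'
from h import *
from bench import camera
a=camera("side")[220:360,220:380]; b=camera("scene")[200:300,310:470]
cv2.imwrite("pics/s4.png",cv2.resize(np.vstack([a,b]),None,fx=2.4,fy=2.4,interpolation=cv2.INTER_CUBIC)[:,:,::-1])
go((.559,.161),.085)
E
```

```text
t 4.73 pos [0.5604 0.1605 0.1023] F [-0.6  0.1  0.3] w 0.0005 toolyaw 0.203 z [ 0.001 -0.    -1.   ] shift [-0.03 -0.02  0.43]
```

View pics/s4.png

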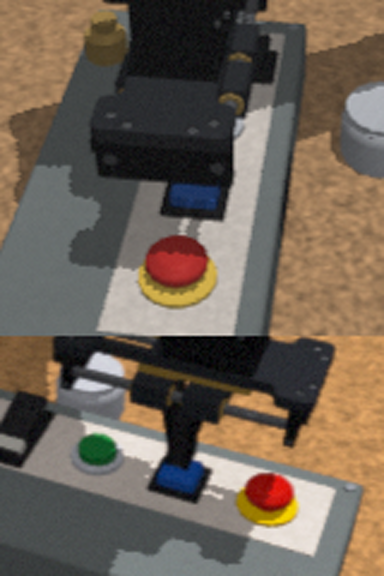

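The fingertips are centred over the blue key at (178,478) and clear of red. Pressing.

Emit:
drive_tool(series=[0, 0, 0, 0, 0, 0.15, -1, 0, 0, 0, 0, 0, 0.25, -1, 0, 0, 0, 0, 0, 0.3, -1, 0, 0, 0, 0, 0, 0.35, -1, 0, 0, 0, 0, 0, 0.4, -1, 0, 0, 0, 0, 0, 0.45, -1, 0, 0, 0, 0, 0, 0.45, -1, 0, 0, 0, 0, 0, 0.45, -1])

```text
time: 5.4
ee_pos: [0.5603, 0.161, 0.0852]
eef_rot: [0.995, 0.102, 0.001, 0.001]
ft_force: [-3.5, -3.9, 16.3]
width: 0.0003
grip_force: 7.7
```

Emit:
drive_tool(series=[0, 0, 0, 0, 0, 0.03, -1, 0, 0, 0, 0, 0, 0.03, -1, 0, 0, 0, 0, 0, -0.5, -1, 0, 0, 0, 0, 0, -1.2, -1, 0, 0, 0, 0, 0.8, -1.2, -1, 0, 0, 0, 0, 1.71, -1.2, -1, 0, 0, 0, 0, 1.71, -0.8, -1, 0, 0, 0, 0, 1.71, -0.5, -1, 0, 0, 0, 0, 1.71, -0.5, -1, 0, 0, 0, 0, 1.71, -0.5, -1])

```text
time: 6.23
ee_pos: [0.5726, 0.0957, 0.103]
eef_rot: [0.995, 0.103, -0.001, -0.0]
ft_force: [0.5, 0.8, 0.1]
width: 0.0007
grip_force: 0.0
```

```bash
python3 - <<'E'
from h import *
from bench import camera
a=camera("side")[220:360,220:380]; b=camera("scene")[200:300,300:460]
cv2.imwrite("pics/s5.png",cv2.resize(np.vstack([a,b]),None,fx=2.4,fy=2.4,interpolation=cv2.INTER_CUBIC)[:,:,::-1])
go((.574,.094),.086)
E
```

```text
t 6.33 pos [0.5735 0.096  0.1042] F [-0.4  0.6  0.5] w 0.0002 toolyaw 0.206 z [ 0.     0.001 -1.   ] shift [0.   0.05 0.46]
```

View pics/s5.png

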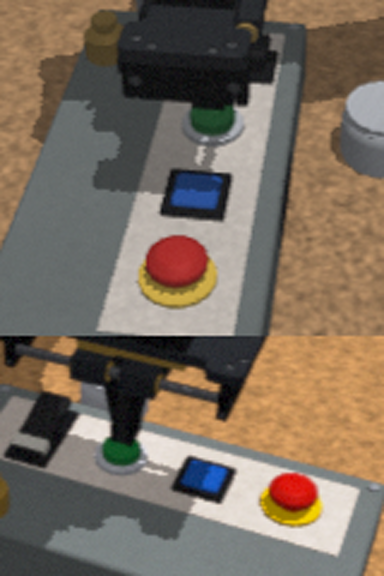

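The blue key is in, nearly flush with its frame, and the fingertips are over green. Press and hold.

Emit:
drive_tool(series=[0, 0, 0, 0, 0.03, 0.2, -1, 0, 0, 0, 0, 0.03, 0.35, -1, 0, 0, 0, 0, 0.03, 0.45, -1, 0, 0, 0, 0, 0.03, 0.48, -1, 0, 0, 0, 0, 0.03, 0.48, -1, 0, 0, 0, 0, 0.03, 0.48, -1, 0, 0, 0, 0, 0.03, 0.48, -1, 0, 0, 0, 0, 0.03, 0.48, -1, 0, 0, 0, 0, 0.03, 0.48, -1, 0, 0, 0, 0, 0.03, 0.48, -1])

```text
time: 7.17
ee_pos: [0.5743, 0.0938, 0.0863]
eef_rot: [0.995, 0.102, 0.001, 0.0]
ft_force: [-5.8, -1.0, 18.0]
width: 0.0002
grip_force: 9.2
```

Fully down at 18 N. I'll hold about half a second more, then let go and rise.

Emit:
drive_tool(series=[0, 0, 0, 0, 0, 0, -1, 0, 0, 0, 0, 0, 0, -1, 0, 0, 0, 0, 0, 0, -1, 0, 0, 0, 0, 0, 0, -1, 0, 0, 0, 0, 0, 0, -1, 0, 0, 0, 0, 0, -0.5, -1, 0, 0, 0, 0, 0, -1.2, -1, 0, 0, 0, 0, 0, -2, -1, 0, 0, 0, 0, 0, -2.5, -1, 0, 0, 0, 0, 0, -2.5, -1])

```text
time: 8.0
ee_pos: [0.5757, 0.094, 0.189]
eef_rot: [0.995, 0.102, 0.003, -0.0]
ft_force: [0.7, -0.2, 0.1]
width: 0.0005
grip_force: 0.0
```

```bash
python3 - <<'E'
from h import *
from bench import camera
a=camera("side")[190:370,200:420]; b=camera("scene")[200:350,230:450]
cv2.imwrite("pics/s6.png",cv2.resize(np.vstack([a,b]),None,fx=1.8,fy=1.8,interpolation=cv2.INTER_CUBIC)[:,:,::-1])
go((.574,.094),.186)
E
```

```text
t 8.1 pos [0.574  0.0933 0.1847] F [-0.1 -0.8 -0.8] w 0.0005 toolyaw 0.204 z [ 0.001 -0.    -1.   ] shift [ 0.   -0.02 -0.03]
```

View pics/s6.png

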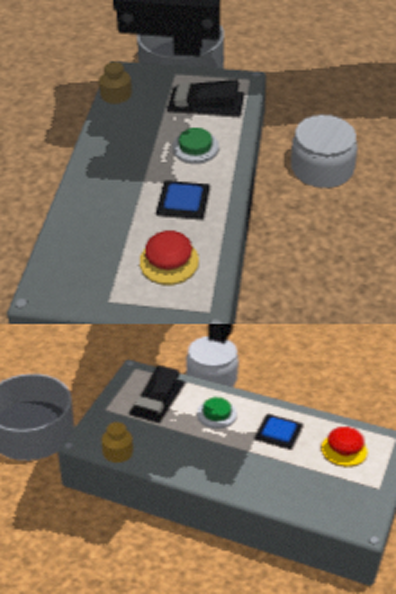

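The rocker is on, blue is in, green is released, and red and the loose things in view look untouched. Handing in.

```bash
python3 -c "
from bench import r
print(r.close_job())"
```

```text
the job is handed in; nothing more can be done
None
```

I handed the job in at about 8 s: the rocker was tipped on, the blue key pushed in, and the green button held down for about a second and released, in that order; the hand-in gave no verdict, but the last pictures show red unpressed and the weight, tin and sieve in place (brush out of frame, never approached).

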